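# Line up the clay flowers by size for glazing

### The arm

A 6-joint arm with a two-finger parallel gripper is mounted at the origin on the work surface. World frame = base frame: x ahead of the robot, y to its left, z up, the work surface at z = 0. Lengths are in m, angles in rad, forces in N, time in s.
With the tool pointing down it reaches from about 0.35 to 0.85 m from the base axis. Payload 8.1 kg.
Tool frame: the origin (TCP) lies at the centre of the arm's flange, where the gripper is bolted on; the fingertips stand 186 mm ahead of it and the grasp point (between the pads) lies 167 mm ahead of it (robot.grasp_offset is the distance from the TCP to the grasp point, in m); z points along the fingers, y is the line along which they close (so a half turn about z gives the same grasp; the last joint's range is limited). The gripper opens to 93 mm and grips with 3 to 60 N. Pads are 15 mm wide; open, the fingers measure 128 mm over their backs; the gripper's body (75 mm by 188 mm) begins 65 mm behind the grasp point.
Start: joints at [1.162, 0.13, 1.488, -0, 1.523, -0.085], TCP at [0.191, 0.569, 0.405] pointing down, gripper open.
Joint ranges: [-2.96, 2.96], [-0.89, 2.26], [0.02, 2.5], [-1.34, 4.48], [0, 2.73], [-2.66, 2.66]. Speed limits (rad/s): [2.39, 2.39, 2.79, 3.14, 3.14, 3.14].

### API

Orientations are given as a rotation vector (axis times angle).
In Python, from plant import robot gives the robot as it stands.
- The arm moves only by the tool drive_tool, never from a script. Its argument "moves" is one flat list of numbers, 7 for each row, row after row: the finger opening in mm, from 0 to 93, then the shift along the tool's x, y, z in mm, then the turn, a rotation vector about the tool's x, y, z in degrees. A call has 1 to 8 rows; each row shifts and turns the commanded pose from where the row before left it, along the tool's axes as they then stand; what a row does not reach is not made up. A row lasts 1/10 s, in which the tool goes at most 50 mm and 8.59 degrees, less where a joint would pass 70% of its speed; a pose out of reach is approached as far as the arm can. A call is refused whole if a number of a shift passes 50 or a number of a turn 8.59, either way. A call with a gripper value outside its range is refused whole. The fingers move at their own pace and stop on an object; "grip_force" is the grip in N (left out, the last holds). Time passes only in rows, so rows that do not move let the fingers close. It gives the time, the measured TCP pose, the force, the opening and the grip force at its end, in the units of the state.
- robot.read_state(): the state, without advancing time (a new reading comes with each control period).
- robot.read_camera(name): name is "scene" or "top" or "wrist"; returns a dict with "color" (400x640x3 uint8, red, green, blue), "depth" (400x640 float32, m along the optical axis (not along the pixel's ray), 0 where there is no reading), "mtx" (3x3 intrinsics, pixels), "R" (3x3) and "t" (3): a world point X has camera coordinates R X + t. Camera axes: x right, y down, z forward; pixel columns grow to the right and rows downward; lengths in m; the calibration is good to about 2 mm. A picture is of the moment at which its call begins.
- robot.close_job(): hands the job in; it is judged then, once.
The state is a dict: "t": time; "q": joint angles; "dq": joint speeds; "joint_torque": joint torques, N m; "tool_pos": TCP position; "orientation": TCP orientation; "force": force on the tool from outside, world axes, zero at the start; "wrist_torque": the same for the moment, N m; "opening": finger opening in m; "gripper_force": force on a finger pad.
Only numpy, scipy, OpenCV 4.12 (cv2) and the standard library are available. Lean on these libraries where they do the work, as an engineer would, in place of code of your own. Each camera call takes 0.05 s, during which the arm holds its last target. There are 200 camera calls.

### The job

Line the four clay flowers up by size on the row of plaster bats, one to a bat: the smallest on the bat beside the round glaze tub that stands at one end of the same board, then each next larger one in turn, so that the largest ends up on the bat farthest from the tub. Set each flower down gently (do not drop it), face up, flat and centred on its bat, and leave the wooden stamp standing where it is.

Things in the scene. Friction and masses are not known exactly. Their poses are not given: they have to be found in the camera images.
- flower_small: Grey-brown fired-clay flower, a flat solid with six round petals, 32 mm across opposite petals (29 mm across the flats between petals), 18 mm thick, with a small darker round eye painted in the middle of its upper face; the smallest of the four. Lies flat on the table. Origin: centre of its underside; z up out of the eye, x through a petal (petals every 60 degrees).
- flower_medium: Grey-brown fired-clay flower, a flat solid with six round petals, 43 mm across opposite petals (39 mm across the flats between petals), 18 mm thick, with a small darker round eye painted in the middle of its upper face; the second smallest of the four. Lies flat on the table. Origin: centre of its underside; z up out of the eye, x through a petal (petals every 60 degrees).
- flower_large: Grey-brown fired-clay flower, a flat solid with six round petals, 54 mm across opposite petals (49 mm across the flats between petals), 18 mm thick, with a small darker round eye painted in the middle of its upper face; the second largest of the four. Lies flat on the table. Origin: centre of its underside; z up out of the eye, x through a petal (petals every 60 degrees).
- flower_largest: Grey-brown fired-clay flower, a flat solid with six round petals, 65 mm across opposite petals (59 mm across the flats between petals), 18 mm thick, with a small darker round eye painted in the middle of its upper face; the largest of the four. Lies flat on the table. Origin: centre of its underside; z up out of the eye, x through a petal (petals every 60 degrees).
- bat_a: One of four identical off-white round plaster bats (discs) in a row on the brown ware board, 68 mm in diameter, 8 mm thick, fixed; neighbours' centres about 95 mm apart. Its flat top is 20 mm above the table. Which of the four stands where along the row changes. Origin: centre of its underside, 12 mm above the table, on the board (620 x 85 x 12 mm, fixed). Its own yaw says nothing of the row's direction.
- bat_b: One of four identical off-white round plaster bats (discs) in a row on the brown ware board, 68 mm in diameter, 8 mm thick, fixed; neighbours' centres about 95 mm apart. Its flat top is 20 mm above the table. Which of the four stands where along the row changes. Origin: centre of its underside, 12 mm above the table, on the board (620 x 85 x 12 mm, fixed). Its own yaw says nothing of the row's direction.
- bat_c: One of four identical off-white round plaster bats (discs) in a row on the brown ware board, 68 mm in diameter, 8 mm thick, fixed; neighbours' centres about 95 mm apart. Its flat top is 20 mm above the table. Which of the four stands where along the row changes. Origin: centre of its underside, 12 mm above the table, on the board (620 x 85 x 12 mm, fixed). Its own yaw says nothing of the row's direction.
- bat_d: One of four identical off-white round plaster bats (discs) in a row on the brown ware board, 68 mm in diameter, 8 mm thick, fixed; neighbours' centres about 95 mm apart. Its flat top is 20 mm above the table. Which of the four stands where along the row changes. Origin: centre of its underside, 12 mm above the table, on the board (620 x 85 x 12 mm, fixed). Its own yaw says nothing of the row's direction.
- glaze_tub: White round glaze tub with a grey lid, 74 mm in diameter, 58 mm tall, standing fixed on the ware board at one end of the row of bats, its axis about 115 mm from the centre of the nearest bat. It may be at either end; at the other end stands a stack of square terracotta tiles (about 75 mm wide, 36 mm tall, fixed, not listed). Origin: centre of its underside, 12 mm above the table.
- stamp: Turned pale-wood clay stamp standing loose and upright among the flowers, 32 mm in diameter at the foot, narrower above, 56 mm tall; not part of the job. Origin: centre of its underside.
There are look-alikes about, which are no part of the job. Leave any blue or turquoise look-alike of the flower_medium alone.

How it is judged:
By the outcome, as a careful person would: the job done as asked, in the order asked, and still so for the second after the job is handed in, with the robot touching nothing.
It also fails if it takes over 85 s, if anything falls off the work surface, if the arm or the gripper's body presses on something with over 40 N, if the wrist force passes 120 N, or if a joint passes its speed limit or range.

## Working session

There is one attempt and no reset: what is moved stays moved. The work goes in short steps, Python scripts to look and compute and a tool call to move; the robot and the scene stay as the last step left them, time stands still between calls to the robot, and variables do not carry over. Pictures are saved under pics/ and viewed, at most 14 in all, crops included, and the job is handed in when it is done.

Besides the shell and the picture viewer there is one more tool, called after "Emit:" as a command line: name --argument value ..., lists and objects as JSON in quotes. drive_tool: Moves the arm, as the interface text tells. Its arguments: {"type":"object","properties":{"moves":{"type":"array","items":{"type":"number"}},"grip_force":{"type":"number"}},"required":["moves"]}

```bash
mkdir -p pics; python3 - <<'E'
from plant import robot
import cv2,numpy as np
for n in ("scene","top"):
    c=robot.read_camera(n); np.savez(f"{n}0.npz",**c)
    cv2.imwrite(f"pics/{n}0.png",c["color"][:,:,::-1])
s=robot.read_state(); print(s["t"],s["tool_pos"],s["orientation"],s["opening"])
E
```

```text
0.1 [0.19079694 0.56863312 0.40376437] [-5.06296524e-01 -3.10011790e+00  2.62832953e-03] 0.09321848175450263
```

View pics/top0.png

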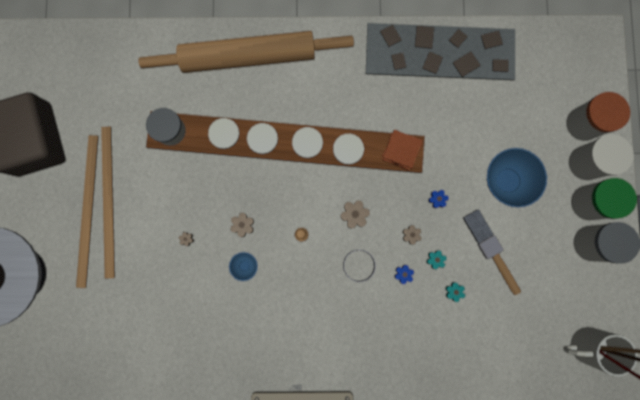

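View pics/scene0.png

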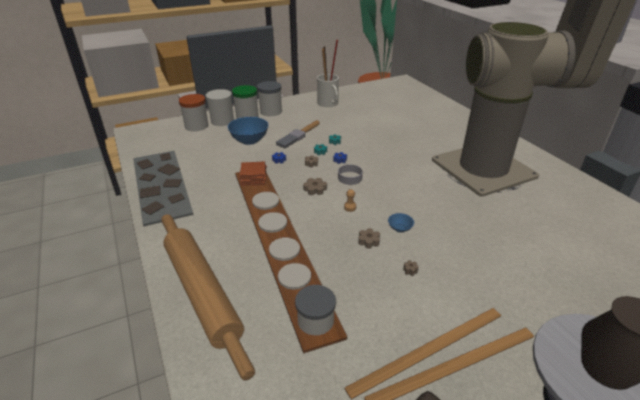

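The top view shows the tub at the left end (165,125), with bats at (223,133), (262,138), (308,142) and (348,149). The flowers are small (186,239), medium (412,234), large (242,225) and largest (355,213). The stamp is at (301,234) and the tiles at (404,149).

```bash
cat > h.py <<'E'
import numpy as np,cv2
from scipy.spatial.transform import Rotation as Ro
def w(c,uv,z):
    "pixel(s) -> world on the plane z"
    p=np.c_[np.atleast_2d(uv),np.ones(len(np.atleast_2d(uv)))]@np.linalg.inv(c["mtx"]).T
    d=p@c["R"]; o=-c["R"].T@c["t"]
    return o+d*((z-o[2])/d[:,2])[:,None]
def blob(c,uv,z,r,kind):
    "mask by colour about seed, component at seed, to world; centre, diameter, petal angle"
    I=cv2.cvtColor(c["color"],cv2.COLOR_RGB2LAB).astype(int)
    u,v=map(int,uv); H,W=I.shape[:2]
    yy,xx=np.mgrid[:H,:W]; near=np.hypot(xx-u,yy-v)<r
    if kind=="bat": m=(I[...,0]>np.median(I[...,0][near&(np.hypot(xx-u,yy-v)<r/3)])-35)&near
    else:
        bg=np.median(I[near&(np.hypot(xx-u,yy-v)>r*.85)],axis=0)
        m=(np.abs(I-bg)*[.6,1.5,1.5]).sum(2)>14; m&=near
    m=cv2.morphologyEx(m.astype(np.uint8),cv2.MORPH_CLOSE,np.ones((3,3)))
    n,l,st,ce=cv2.connectedComponentsWithStats(m)
    k=1+np.argmin([np.hypot(*(ce[i]-uv))-.05*st[i,4]**.5*3 for i in range(1,n)])
    cs,_=cv2.findContours((l==k).astype(np.uint8),0,2); ct=max(cs,key=cv2.contourArea)
    P=w(c,np.array(ct)[:,0,:],z)[:,:2].astype(np.float32)
    f=cv2.fillPoly(np.zeros((H,W),np.uint8),[ct],1); q=np.argwhere(f)[:,::-1]
    X=w(c,q,z)[:,:2]; cen=X.mean(0)
    d=P-cen; a=np.angle(np.sum(np.hypot(*d.T)**4*np.exp(6j*np.arctan2(d[:,1],d[:,0]))))/6
    return cen,2*cv2.minEnclosingCircle(P)[1],np.degrees(a),len(q)
E
python3 - <<'E'
from h import *
c=dict(np.load("top0.npz"))
print(-c["R"].T@c["t"])
B=[(223,133),(262,138),(308,142),(348,149)]
F=dict(small=(186,239),medium=(412,234),large=(242,225),largest=(355,213),stamp=(301,234))
for b in B: print("bat",blob(c,b,.02,22,"bat"), w(c,b,.02)[0])
for k,f in F.items(): print(k,blob(c,f,.018,20,"f"), w(c,f,.018)[0])
for n,p in dict(tub=(163,125),bluebowl=(243,266),ring=(359,266),tiles=(404,149),b1=(404,274),b2=(438,199),t1=(436,259)).items(): print(n,w(c,p,.02)[0][:2],c["depth"][p[1],p[0]])
for u,v in list(B)+list(F.values()):
    d=c["depth"][v,u];p=np.linalg.inv(c["mtx"])@[u,v,1]*d;print(c["R"].T@(p-c["t"]))
E
```

```text
[ 0.41176322 -0.03385167  1.06713606]
bat (array([0.67487834, 0.17197903]), 0.08416900783777237, np.float64(27.986716230678272), 798) [0.66833136 0.17248791 0.02      ]
bat (array([0.65702332, 0.08610166]), 0.06694898754358292, np.float64(12.129346816029772), 694) [0.65645735 0.08575355 0.02      ]
bat (array([ 0.64737942, -0.01416216]), 0.06686444580554962, np.float64(-5.447251585820911), 693) [ 0.64676592 -0.01632303  0.02      ]
bat (array([ 0.63213015, -0.1051915 ]), 0.06667319685220718, np.float64(10.654515048540361), 694) [ 0.63042346 -0.10483449  0.02      ]
small (array([0.43468836, 0.24971527]), 0.035412415862083435, np.float64(12.90144805045083), 180) [0.43401089 0.25035468 0.018     ]
medium (array([ 0.44059957, -0.24058502]), 0.04545386880636215, np.float64(5.269288687705449), 291) [ 0.4417536  -0.24200831  0.018     ]
large (array([0.46465932, 0.12863489]), 0.05639377981424332, np.float64(-5.090538353955771), 437) [0.46371924 0.12868596 0.018     ]
largest (array([ 0.48603717, -0.11768957]), 0.06634195894002914, np.float64(-17.570120372998076), 593) [ 0.48841454 -0.11845094  0.018     ]
stamp (array([ 0.44323411, -0.0004491 ]), 0.033713199198246, np.float64(-18.89570524408558), 186) [ 4.43287985e-01 -9.78199510e-05  1.80000000e-02]
tub [0.68734986 0.30631725] 1.0115892
bluebowl [0.37500854 0.12539858] 1.049973
ring [ 0.37342582 -0.12527934] 1.0532008
tiles [ 0.62962712 -0.22884061] 1.0317936
b1 [ 0.35570591 -0.22208924] 1.0373657
b2 [ 0.51785728 -0.30058992] 1.0502563
t1 [ 0.38738868 -0.29211888] 1.0390917
[0.66795081 0.17218186 0.02155314]
[0.65594405 0.08550266 0.02219658]
[ 0.64680833 -0.01631986  0.019811  ]
[ 0.62983072 -0.10464207  0.02283855]
[0.43395734 0.24967064 0.02052508]
[ 0.44159442 -0.24090345  0.02356862]
[0.4636663  0.12852033 0.01906904]
[ 0.4882661  -0.1182871   0.02003182]
[ 0.44211758 -0.00135099  0.05695092]
```

```bash
cat > go.py <<'E'
import sys
from h import *
from plant import robot
def go(x,y,z,ya=None):
    "needed tool-frame shift (mm) and turn about tool z (deg, mod 60) to put TCP at x,y,z with y_tool at ya deg"
    s=robot.read_state(); R=Ro.from_rotvec(s["orientation"]).as_matrix()
    d=R.T@(np.array([x,y,z])-s["tool_pos"])*1000
    cur=np.degrees(np.arctan2(R[1,1],R[0,1]))
    turn=0 if ya is None else -((ya-cur+30)%60-30)
    tilt=R.T@np.cross(R[:,2],[0,0,-1])
    print("t %.1f pos"%s["t"],s["tool_pos"].round(4),"shift",d.round(1),"yaw %.1f turn %.1f"%(cur,turn),"tilt",np.degrees(tilt).round(2),"q6 %.2f open %.1f F %.1f"%(s["q"][5],s["opening"]*1e3,s["gripper_force"]),s["force"].round(1))
if __name__=="__main__": go(*map(float,sys.argv[1:]))
E
python3 go.py .434 .25 .35
```

```text
t 0.1 pos [0.1908 0.5686 0.4038] shift [-331.9 -224.6   54.1] yaw 71.4 turn 0.0 tilt [-0.1  -0.01  0.  ] q6 -0.09 open 93.2 F 0.0 [0.4 0.5 0.7]
```

Emit:
drive_tool --moves '[93,-41.5,-28,6.8,0,0,0,93,-41.5,-28,6.8,0,0,0,93,-41.5,-28,6.8,0,0,0,93,-41.5,-28,6.8,0,0,0,93,-41.5,-28,6.8,0,0,0,93,-41.5,-28,6.8,0,0,0,93,-41.5,-28,6.8,0,0,0,93,-41.5,-28,6.8,0,0,0]'

```text
t: 0.9
tool_pos: [0.4325, 0.2523, 0.3504]
orientation: [-0.506, -3.1, 0.0]
force: [1.2, 1.7, 0.0]
opening: 0.093
gripper_force: 0.0
```

```bash
python3 - <<'E'
from plant import robot
import cv2,numpy as np
from go import go
go(.434,.25,.35)
c=robot.read_camera("wrist"); np.savez("w1.npz",**c)
cv2.imwrite("pics/w1.png",c["color"][:,:,::-1])
go(.434,.25,.35)
E
```

```text
t 0.9 pos [0.4325 0.2523 0.3504] shift [-2.2 -1.7  0.4] yaw 71.5 turn 0.0 tilt [-0.   -0.01  0.  ] q6 -0.82 open 93.0 F 0.0 [1.2 1.7 0. ]
t 0.9 pos [0.4359 0.247  0.3492] shift [ 2.8  2.2 -0.8] yaw 71.2 turn 0.0 tilt [-0.22  0.12 -0.  ] q6 -0.83 open 92.9 F 0.0 [ 2.  -3.4 -1. ]
```

View pics/w1.png

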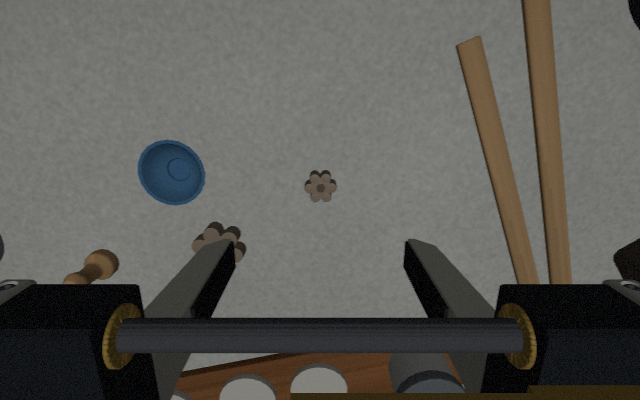

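The wrist view shows the small flower at (320,186), with its eye at about (321,188). The large one is at (218,243), partly hidden behind a finger. Next I'll use the wrist depth to get the flower tops.

```bash
cat >> h.py <<'E'
def cloud(c):
    H,W=c["depth"].shape; v,u=np.mgrid[:H,:W]; d=c["depth"]
    p=np.stack([u,v,np.ones_like(u)],-1)@np.linalg.inv(c["mtx"]).T*d[...,None]
    return (p-c["t"])@c["R"]
def disc(c,seed,rad,zlo,zhi,flower=True):
    "top face points by height near seed (world xy): centre, count, height, petal angle by template"
    X=cloud(c); m=(c["depth"]>0)&(np.hypot(X[...,0]-seed[0],X[...,1]-seed[1])<rad*1.6)&(X[...,2]>zlo)&(X[...,2]<zhi)
    m=cv2.morphologyEx(m.astype(np.uint8),cv2.MORPH_OPEN,np.ones((3,3)))
    zt=np.median(X[...,2][m>0])
    n,l,st,ce=cv2.connectedComponentsWithStats(m); k=1+np.argmax(st[1:,4])
    q=np.argwhere(l==k)[:,::-1]; P=w(c,q,zt)[:,:2]
    cen=(P.max(0)+P.min(0))/2
    g=np.arange(-1.3,1.3,.05); rc,p=.69*rad,.31*rad
    if flower: # best fit of a six-petal template
        from scipy.spatial import cKDTree
        best=None
        cs,_=cv2.findContours((l==k).astype(np.uint8),0,1); E=w(c,max(cs,key=len)[:,0,:],zt)[:,:2]
        def cost(x):
            a=x[2]+np.arange(6)*np.pi/3
            C=x[:2]+rc*np.c_[np.cos(a),np.sin(a)]
            return np.minimum(np.abs(np.hypot(*(E[:,None]-C[None]).transpose(2,0,1)).min(1)-p),.006).sum()
        from scipy.optimize import minimize
        best=min((minimize(cost,[*P.mean(0),a0],method="Nelder-Mead",options=dict(initial_simplex=[[*P.mean(0),a0],[P.mean(0)[0]+.003,P.mean(0)[1],a0],[P.mean(0)[0],P.mean(0)[1]+.003,a0],[*P.mean(0),a0+.2]])) for a0 in np.radians([0,15,30,45])),key=lambda r:r.fun)
        return dict(mean=P.mean(0).round(4),fit=best.x[:2].round(4),ang=round(float(np.degrees(best.x[2])%60),1),res_mm=round(best.fun/len(E)*1e3,2),z=round(float(zt),4),n=len(q))
    (x,y),r=cv2.minEnclosingCircle(P.astype(np.float32))
    return dict(mean=P.mean(0).round(4),mec=(round(x,4),round(y,4),round(r,4)),z=round(float(zt),4),n=len(q))
E
python3 - <<'E'
from h import *
c=dict(np.load("w1.npz")); t=dict(np.load("top0.npz"))
print(disc(c,(.434,.25),.016,.010,.03), w(c,(321,188),.018))
for n,s,r in (("small",(.434,.25),.016),("medium",(.441,-.241),.0215),("large",(.4645,.1285),.027),("largest",(.487,-.118),.0325)): print(n,disc(t,s,r,.010,.03))
for b in ((.668,.172),(.657,.086),(.647,-.015),(.6315,-.105)): print(disc(t,b,.034/1.3,.0165,.03,False))
E
```

```text
{'mean': array([0.4336, 0.2533]), 'fit': array([0.4337, 0.2532]), 'ang': 13.1, 'res_mm': np.float64(0.35), 'z': 0.0177, 'n': 695} [[0.43510064 0.25416042 0.018     ]]
small {'mean': array([0.4346, 0.2511]), 'fit': array([0.436 , 0.2517]), 'ang': 11.1, 'res_mm': np.float64(0.83), 'z': 0.0192, 'n': 128}
medium {'mean': array([ 0.4416, -0.2415]), 'fit': array([ 0.4419, -0.2416]), 'ang': 59.5, 'res_mm': np.float64(0.74), 'z': 0.0194, 'n': 255}
large {'mean': array([0.4658, 0.129 ]), 'fit': array([0.4658, 0.1289]), 'ang': 56.2, 'res_mm': np.float64(0.69), 'z': 0.0191, 'n': 395}
largest {'mean': array([ 0.4872, -0.1179]), 'fit': array([ 0.487 , -0.1178]), 'ang': 38.3, 'res_mm': np.float64(1.07), 'z': 0.0192, 'n': 544}
{'mean': array([0.6693, 0.1714]), 'mec': (0.6693, 0.1712, 0.0342), 'z': 0.0212, 'n': 705}
{'mean': array([0.657 , 0.0854]), 'mec': (0.657, 0.0853, 0.0343), 'z': 0.0212, 'n': 711}
{'mean': array([ 0.6478, -0.0147]), 'mec': (0.6474, -0.0151, 0.0345), 'z': 0.0211, 'n': 713}
{'mean': array([ 0.6326, -0.1055]), 'mec': (0.6325, -0.1058, 0.0343), 'z': 0.0211, 'n': 708}
```

```bash
python3 go.py .434 .25 .25
```

```text
t 0.9 pos [0.4359 0.247  0.3492] shift [ 3.   2.6 99.2] yaw 71.2 turn 0.0 tilt [-0.22  0.12 -0.  ] q6 -0.83 open 92.9 F 0.0 [ 2.  -3.4 -1. ]
```

```bash
python3 go.py .4345 .2520 .24 42
```

```text
t 0.9 pos [0.4359 0.247  0.3492] shift [  3.2   4.7 109.2] yaw 71.2 turn 29.2 tilt [-0.22  0.12 -0.  ] q6 -0.83 open 92.9 F 0.0 [ 2.  -3.4 -1. ]
```

Emit:
drive_tool --moves '[60,0,0,40,0,0,7.3,60,0,0,40,0,0,7.3,60,0,0,29,0,0,7.3,60,0,0,0,0,0,7.3,60,0,0,0,0,0,0,60,0,0,0,0,0,0]'

```text
t: 1.55
tool_pos: [0.432, 0.2544, 0.2423]
orientation: [1.266, 2.875, 0.001]
force: [-0.4, 0.6, -0.4]
opening: 0.0601
gripper_force: 0.0
```

```bash
python3 - <<'E'
from h import *
from go import go
from plant import robot
c=robot.read_camera("wrist")
print(disc(c,(.434,.252),.016,.010,.03))
go(.4345,.2520,.19,42)
E
```

```text
{'mean': array([0.4334, 0.2545]), 'fit': array([0.4335, 0.2543]), 'ang': 13.1, 'res_mm': np.float64(0.51), 'z': 0.0177, 'n': 1473}
t 1.6 pos [0.4322 0.2545 0.2427] shift [-3.4 -0.  52.7] yaw 42.5 turn 0.5 tilt [ 0.08  0.02 -0.  ] q6 -0.31 open 59.9 F 0.0 [ 0.1 -0.6  0.4]
```

Emit:
drive_tool --moves '[60,-1.5,0,20,0,0,0.4,60,0,0,20,0,0,0,60,0,0,12.5,0,0,0,60,0,0,0,0,0,0,20,0,0,0,0,0,0,20,0,0,0,0,0,0,20,0,0,0,0,0,0,20,0,0,0,0,0,0]' --grip_force 20

```text
t: 2.4
tool_pos: [0.4332, 0.2532, 0.1902]
orientation: [1.281, 2.868, 0.002]
force: [-0.6, -0.3, -0.8]
opening: 0.0328
gripper_force: 0.0
```

```bash
python3 go.py .6693 .1714 .26
```

```text
t 2.4 pos [0.4332 0.2532 0.1902] shift [-218.5  121.4  -69.6] yaw 41.9 turn 0.0 tilt [ 0.07  0.02 -0.  ] q6 -0.30 open 32.8 F 0.0 [-0.6 -0.3 -0.8]
```

Still closing at 32.8 mm, so I'll wait and then lift.

Emit:
drive_tool --moves '[20,0,0,0,0,0,0,20,0,0,0,0,0,0,20,0,0,0,0,0,0,20,0,0,-20,0,0,0,20,0,0,-50,0,0,0,20,0,0,0,0,0,0]'

```text
t: 3.0
tool_pos: [0.4351, 0.2541, 0.2657]
orientation: [1.279, 2.863, 0.011]
force: [2.2, 0.9, 0.4]
opening: 0.0284
gripper_force: 20.0
```

```bash
python3 go.py .6693 .1714 .26
```

```text
t 3.0 pos [0.4351 0.2541 0.2657] shift [-217.8  119.2    7.4] yaw 41.9 turn 0.0 tilt [0.52 0.16 0.  ] q6 -0.30 open 28.4 F 20.0 [2.2 0.9 0.4]
```

Emit:
drive_tool --moves '[20,-36.4,20.2,0,0,0,0,20,-36.4,20.2,0,0,0,0,20,-36.4,20.2,0,0,0,0,20,-36.4,20.2,0,0,0,0,20,-36.4,20.2,0,0,0,0,20,-36.4,20.2,0,0,0,0,20,0,0,0,0,0,0,20,0,0,0,0,0,0]'

```text
t: 3.8
tool_pos: [0.6691, 0.1705, 0.2578]
orientation: [-1.283, -2.866, 0.002]
force: [-0.1, 0.3, -0.3]
opening: 0.0288
gripper_force: 20.0
```

```bash
python3 - <<'E'
from h import *
from go import go
from plant import robot
go(.6693,.1714,.211)
c=robot.read_camera("wrist"); np.savez("w2.npz",**c)
cv2.imwrite("pics/w2.png",c["color"][:,:,::-1])
go(.6693,.1714,.211)
E
```

```text
t 3.8 pos [0.6691 0.1705 0.2578] shift [ 0.4  0.8 46.8] yaw 41.8 turn 0.0 tilt [-0.1  -0.07  0.  ] q6 -0.55 open 28.8 F 20.0 [-0.1  0.3 -0.3]
t 3.9 pos [0.6684 0.1712 0.2583] shift [-0.5  0.9 47.3] yaw 41.8 turn 0.0 tilt [-0.08 -0.07 -0.  ] q6 -0.55 open 28.6 F 20.0 [-0.2  1.3 -0.9]
```

View pics/w2.png

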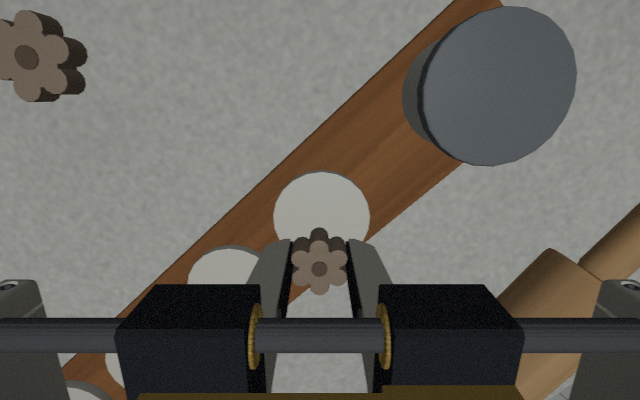

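The flower is held level with its eye at (319,269). Its bat's rim runs through about (274,215), (321,171) and (370,216).

```bash
python3 - <<'E'
from h import *
c=dict(np.load("w2.npz")); X=cloud(c)
m=(np.abs(X[...,2]-.02)<.003)&(np.hypot(X[...,0]-.6693,X[...,1]-.1714)<.04); m[:, :]&=(c["color"].min(2)>110) 
v,u=np.nonzero(m); P=w(c,np.c_[u,v],.02)[:,:2]
cs,_=cv2.findContours(m.astype(np.uint8),0,1); E=w(c,max(cs,key=len)[:,0,:],.02)[:,:2]
# robust known-radius fit
from scipy.optimize import least_squares
r=least_squares(lambda x:np.hypot(*(E-x).T)-.034,[.6693,.1714],loss="soft_l1",f_scale=.0007)
print(len(P),r.x.round(4),np.median(np.abs(r.fun)),"held eye",w(c,(319,269),.258-.1902+.018))
E
```

```text
5197 [0.6682 0.1737] 0.0015176008690133483 held eye [[0.66964448 0.17026804 0.0858    ]]
```

Emit:
drive_tool --moves '[20,1.5,1.5,15,0,0,0,20,0,0,15,0,0,0,20,0,0,10,0,0,0,20,0,0,4,0,0,0,20,0,0,2,0,0,0,20,0,0,0,0,0,0,20,0,0,0,0,0,0]'

```text
t: 4.55
tool_pos: [0.6693, 0.1733, 0.2141]
orientation: [1.281, 2.867, 0.001]
force: [-0.1, -0.5, -0.8]
opening: 0.0282
gripper_force: 20.0
```

Emit:
drive_tool --moves '[20,0,0,1.5,0,0,0,20,0,0,1,0,0,0,20,0,0,0,0,0,0]'

```text
t: 4.85
tool_pos: [0.6689, 0.1733, 0.2109]
orientation: [-1.282, -2.868, 0.0]
force: [-0.2, 0.3, -0.0]
opening: 0.0284
gripper_force: 20.0
```

Emit:
drive_tool --moves '[20,0,0,1,0,0,0,20,0,0,0,0,0,0]'

```text
t: 5.05
tool_pos: [0.669, 0.1733, 0.2101]
orientation: [1.282, 2.868, 0.0]
force: [-0.2, 0.4, 0.1]
opening: 0.0286
gripper_force: 20.0
```

Emit:
drive_tool --moves '[20,0,0,0.7,0,0,0,20,0,0,0,0,0,0]'

```text
t: 5.25
tool_pos: [0.6691, 0.1734, 0.2101]
orientation: [1.281, 2.868, 0.0]
force: [-2.7, -0.5, 5.4]
opening: 0.0289
gripper_force: 20.0
```

Contact at z = 0.210 with about 5 N. Releasing and lifting off.

Emit:
drive_tool --moves '[50,0,0,0,0,0,0,50,0,0,0,0,0,0,50,0,0,0,0,0,0,50,0,0,-20,0,0,0,50,0,0,-40,0,0,0,50,0,0,-50,0,0,0,50,0,0,0,0,0,0]'

```text
t: 5.95
tool_pos: [0.6714, 0.1738, 0.3289]
orientation: [1.277, 2.858, 0.012]
force: [1.2, -0.9, 0.9]
opening: 0.0501
gripper_force: 0.0
```

```bash
cat > look.py <<'E'
# look X Y RAD PETAL_Z_LO HI : wrist measure; then go target
import sys
from h import *
from go import go
from plant import robot
x,y,r,z=map(float,sys.argv[1:5]); c=robot.read_camera("wrist")
d=disc(c,(x,y),r,.010,.03); print(d)
go(*d["fit"],z,d["ang"]+30)
E
python3 go.py .465 .130 .26 27; python3 go.py .465 .130 .26 86
```

```text
t 6.0 pos [0.6714 0.1738 0.3289] shift [ 105.6 -183.7   66. ] yaw 41.9 turn 14.9 tilt [ 0.67  0.41 -0.  ] q6 -0.55 open 50.1 F 0.0 [ 1.2 -0.9  0.9]
t 6.0 pos [0.6714 0.1738 0.3289] shift [ 105.6 -183.7   66. ] yaw 41.9 turn 15.9 tilt [ 0.67  0.41 -0.  ] q6 -0.55 open 50.1 F 0.0 [ 1.2 -0.9  0.9]
```

Emit:
drive_tool --moves '[80,21,-36.5,5,0,0,0,80,21,-36.5,10,0,0,0,80,21,-36.5,14,0,0,0,80,21,-36.5,15,0,0,0,80,21,-36.5,15,0,0,0,80,0,0,0,0,0,7.7,80,0,0,0,0,0,7.7,80,0,0,0,0,0,0]'

```text
t: 6.75
tool_pos: [0.4627, 0.1297, 0.2602]
orientation: [1.657, 2.669, 0.001]
force: [0.1, 0.4, -0.4]
opening: 0.08
gripper_force: 0.0
```

```bash
python3 look.py .465 .130 .027 .19
```

```text
{'mean': array([0.4637, 0.1324]), 'fit': array([0.464 , 0.1318]), 'ang': 56.1, 'res_mm': np.float64(0.46), 'z': 0.0178, 'n': 3492}
t 6.8 pos [0.463  0.1298 0.2604] shift [ 1.4  1.7 70.4] yaw 26.6 turn 0.5 tilt [0.04 0.01 0.  ] q6 -0.30 open 79.9 F 0.0 [-0.4 -1.4 -0. ]
```

Emit:
drive_tool --moves '[80,1.4,1.7,25,0,0,0.5,80,0,0,25,0,0,0,80,0,0,15,0,0,0,80,0,0,5,0,0,0,40,0,0,0,0,0,0,40,0,0,0,0,0,0,40,0,0,0,0,0,0,40,0,0,0,0,0,0]' --grip_force 25

```text
t: 7.6
tool_pos: [0.4644, 0.1319, 0.1912]
orientation: [1.665, 2.663, 0.002]
force: [-0.6, 0.3, 0.6]
opening: 0.0522
gripper_force: 0.0
```

Emit:
drive_tool --moves '[40,0,0,0,0,0,0,40,0,0,0,0,0,0,40,0,0,0,0,0,0]'

```text
t: 7.9
tool_pos: [0.4643, 0.1318, 0.191]
orientation: [1.665, 2.663, 0.001]
force: [0.3, 0.0, 6.1]
opening: 0.0477
gripper_force: 25.0
```

Emit:
drive_tool --moves '[40,0,0,-20,0,0,0,40,0,0,-50,0,0,0,40,0,0,0,0,0,0,40,0,0,0,0,0,0]'

```text
t: 8.3
tool_pos: [0.4644, 0.1319, 0.2615]
orientation: [1.665, 2.662, 0.003]
force: [-0.3, -0.3, -1.3]
opening: 0.0481
gripper_force: 25.0
```

```bash
python3 go.py .6464 -.0130 .26
```

```text
t 8.3 pos [0.4644 0.1319 0.2615] shift [-209.9  100.2    1.9] yaw 26.0 turn 0.0 tilt [ 0.16  0.05 -0.  ] q6 -0.28 open 48.1 F 25.0 [-0.3 -0.3 -1.3]
```

Emit:
drive_tool --moves '[40,-35,16.7,0,0,0,0,40,-35,16.7,0,0,0,0,40,-35,16.7,0,0,0,0,40,-35,16.7,0,0,0,0,40,-35,16.7,0,0,0,0,40,-35,16.7,0,0,0,0,40,0,0,0,0,0,0,40,0,0,0,0,0,0]'

```text
t: 9.1
tool_pos: [0.6452, -0.0138, 0.2573]
orientation: [-1.666, -2.659, 0.003]
force: [-0.9, -0.2, -1.4]
opening: 0.0482
gripper_force: 25.0
```

```bash
cat > bat.py <<'E'
import sys
from h import *
from go import go
from plant import robot
from scipy.optimize import least_squares
x,y,z=map(float,sys.argv[1:4]); c=robot.read_camera("wrist"); X=cloud(c)
m=(np.abs(X[...,2]-.02)<.003)&(np.hypot(X[...,0]-x,X[...,1]-y)<.042)&(c["color"].min(2)>110)
cs,_=cv2.findContours(m.astype(np.uint8),0,1); E=w(c,max(cs,key=len)[:,0,:],.02)[:,:2]
r=least_squares(lambda p:np.hypot(*(E-p).T)-.034,[x,y],loss="cauchy",f_scale=.0005)
print("bat",len(E),r.x.round(4),np.median(np.abs(r.fun)).round(4))
go(x,y,z)
E
python3 bat.py .6464 -.0130 .212
```

```text
bat 274 [ 0.6474 -0.0141] 0.001
t 9.2 pos [ 0.6449 -0.0131  0.2578] shift [-0.7  1.6 45.8] yaw 25.9 turn 0.0 tilt [-0.19 -0.13 -0.  ] q6 -0.55 open 48.1 F 25.0 [-0.2 -1.1 -0.6]
```

Emit:
drive_tool --moves '[40,-0.7,1.7,15,0,0,0,40,0,0,15,0,0,0,40,0,0,9,0,0,0,40,0,0,4,0,0,0,40,0,0,2,0,0,0,40,0,0,1,0,0,0,40,0,0,0,0,0,0,40,0,0,0,0,0,0]'

```text
t: 9.95
tool_pos: [0.648, -0.0132, 0.2149]
orientation: [1.666, 2.663, 0.001]
force: [-0.7, 0.4, -0.2]
opening: 0.0481
gripper_force: 25.0
```

Emit:
drive_tool --moves '[40,0,0,1,0,0,0,40,0,0,0,0,0,0]'

```text
t: 10.15
tool_pos: [0.6477, -0.0131, 0.2134]
orientation: [1.666, 2.663, 0.0]
force: [0.3, -1.2, -1.2]
opening: 0.0481
gripper_force: 25.0
```

Emit:
drive_tool --moves '[40,0,0,1,0,0,0,40,0,0,0,0,0,0]'

```text
t: 10.35
tool_pos: [0.6476, -0.0131, 0.212]
orientation: [-1.666, -2.663, 0.0]
force: [0.0, 1.0, -1.4]
opening: 0.0482
gripper_force: 25.0
```

Emit:
drive_tool --moves '[40,0,0,0.6,0,0,0,40,0,0,0,0,0,0]'

```text
t: 10.55
tool_pos: [0.6476, -0.0131, 0.2115]
orientation: [-1.666, -2.663, 0.0]
force: [0.9, -0.1, -1.6]
opening: 0.0478
gripper_force: 25.0
```

Emit:
drive_tool --moves '[40,0,0,0.6,0,0,0,40,0,0,0,0,0,0]'

```text
t: 10.75
tool_pos: [0.6477, -0.0131, 0.2111]
orientation: [1.666, 2.663, 0.0]
force: [-0.2, 0.5, 0.6]
opening: 0.0478
gripper_force: 25.0
```

Emit:
drive_tool --moves '[40,0,0,0.3,0,0,0,40,0,0,0,0,0,0]'

```text
t: 10.95
tool_pos: [0.6477, -0.0131, 0.2111]
orientation: [1.666, 2.663, 0.0]
force: [-2.1, -0.3, 4.1]
opening: 0.0482
gripper_force: 25.0
```

Emit:
drive_tool --moves '[68,0,0,0,0,0,0,68,0,0,0,0,0,0,68,0,0,0,0,0,0,68,0,0,-20,0,0,0,68,0,0,-40,0,0,0,90,0,0,-40,0,0,0,90,0,0,0,0,0,0,90,0,0,0,0,0,0]'

```text
t: 11.75
tool_pos: [0.6483, -0.0132, 0.3125]
orientation: [1.664, 2.661, 0.002]
force: [-0.2, -0.0, -0.3]
opening: 0.087
gripper_force: 0.0
```

```bash
python3 go.py .486 -.1155 .26 8.5
```

```text
t 11.8 pos [ 0.6483 -0.0132  0.3125] shift [ -20.9 -190.9   51.9] yaw 25.9 turn 17.4 tilt [0.17 0.11 0.  ] q6 -0.55 open 87.0 F 0.0 [-0.2 -0.  -0.3]
```

Emit:
drive_tool --moves '[90,-5.2,-47.7,6,0,0,0,90,-5.2,-47.7,12,0,0,0,90,-5.2,-47.7,17,0,0,0,90,-5.2,-47.7,17,0,0,0,90,0,0,0,0,0,8.5,90,0,0,0,0,0,8.5,90,0,0,0,0,0,0,90,0,0,0,0,0,0]'

```text
t: 12.55
tool_pos: [0.4863, -0.1142, 0.2583]
orientation: [-2.035, -2.391, 0.001]
force: [-0.0, -0.4, 0.9]
opening: 0.09
gripper_force: 0.0
```

```bash
python3 look.py .486 -.1155 .0325 .191
```

```text
{'mean': array([ 0.4859, -0.1154]), 'fit': array([ 0.4861, -0.1163]), 'ang': 39.1, 'res_mm': np.float64(0.47), 'z': 0.0179, 'n': 5035}
t 12.6 pos [ 0.4865 -0.1142  0.2586] shift [-2.1 -0.7 67.6] yaw 9.2 turn 0.1 tilt [-0.06 -0.03  0.  ] q6 -0.49 open 89.8 F 0.0 [ 0.1  0.  -0.3]
```

Emit:
drive_tool --moves '[90,-2,-0.7,25,0,0,0,90,0,0,25,0,0,0,90,0,0,13,0,0,0,90,0,0,5,0,0,0,50,0,0,0,0,0,0,50,0,0,0,0,0,0,50,0,0,0,0,0,0,50,0,0,0,0,0,0]' --grip_force 25

```text
t: 13.4
tool_pos: [0.4868, -0.1166, 0.1923]
orientation: [2.04, 2.387, 0.001]
force: [0.3, 0.3, 1.1]
opening: 0.0628
gripper_force: 0.0
```

Emit:
drive_tool --moves '[50,0,0,0,0,0,0,50,0,0,0,0,0,0,50,0,0,0,0,0,0]'

```text
t: 13.7
tool_pos: [0.4867, -0.1166, 0.192]
orientation: [2.041, 2.387, 0.001]
force: [-1.3, 0.0, 6.3]
opening: 0.0567
gripper_force: 24.4
```

Emit:
drive_tool --moves '[50,0,0,-20,0,0,0,50,0,0,-50,0,0,0,50,0,0,0,0,0,0,50,0,0,0,0,0,0]'

```text
t: 14.1
tool_pos: [0.4868, -0.1167, 0.2627]
orientation: [2.04, 2.386, 0.002]
force: [-0.1, 0.1, -1.1]
opening: 0.0567
gripper_force: 24.5
```

```bash
python3 go.py .6318 -.1042 .26
```

```text
t 14.1 pos [ 0.4868 -0.1167  0.2627] shift [-10.2 145.1   3.1] yaw 8.9 turn 0.0 tilt [ 0.15  0.08 -0.  ] q6 -0.49 open 56.7 F 24.5 [-0.1  0.1 -1.1]
```

Emit:
drive_tool --moves '[50,-2.5,36.3,0,0,0,0,50,-2.5,36.3,0,0,0,0,50,-2.5,36.3,0,0,0,0,50,-2.5,36.3,0,0,0,0,50,0,0,0,0,0,0,50,0,0,0,0,0,0,50,0,0,0,0,0,0]'

```text
t: 14.8
tool_pos: [0.6301, -0.1037, 0.2597]
orientation: [-2.04, -2.386, 0.002]
force: [-0.2, -0.1, -0.2]
opening: 0.0569
gripper_force: 24.5
```

```bash
python3 bat.py .6318 -.1042 .215
```

```text
bat 247 [ 0.632  -0.1052] 0.0009
t 14.8 pos [ 0.6301 -0.1038  0.2604] shift [-0.7  1.7 45.4] yaw 8.9 turn 0.0 tilt [-0.11 -0.04  0.  ] q6 -0.40 open 56.6 F 24.5 [-0.3 -0.3  0. ]
```

Emit:
drive_tool --moves '[50,0.4,1.2,15,0,0,0,50,0,0,15,0,0,0,50,0,0,9,0,0,0,50,0,0,4,0,0,0,50,0,0,2,0,0,0,50,0,0,1.5,0,0,0,50,0,0,0,0,0,0,50,0,0,0,0,0,0]'

```text
t: 15.65
tool_pos: [0.6327, -0.1032, 0.2154]
orientation: [2.041, 2.387, 0.001]
force: [-0.1, 0.6, -1.3]
opening: 0.0568
gripper_force: 24.5
```

Emit:
drive_tool --moves '[50,0,0,1,0,0,0,50,0,0,0,0,0,0]'

```text
t: 15.85
tool_pos: [0.6325, -0.1032, 0.214]
orientation: [2.041, 2.388, 0.0]
force: [-0.3, 0.9, -1.4]
opening: 0.057
gripper_force: 24.5
```

Emit:
drive_tool --moves '[50,0.6,0,1,0,0,0,50,0,0,0.5,0,0,0,50,0,0,0,0,0,0]'

```text
t: 16.15
tool_pos: [0.6323, -0.1025, 0.2122]
orientation: [-2.041, -2.388, 0.0]
force: [0.6, 1.1, 0.3]
opening: 0.0569
gripper_force: 24.5
```

Emit:
drive_tool --moves '[50,0,0,0.5,0,0,0,50,0,0,0,0,0,0]'

```text
t: 16.35
tool_pos: [0.6323, -0.1025, 0.2121]
orientation: [-2.041, -2.388, -0.0]
force: [-1.6, 0.2, 3.3]
opening: 0.0565
gripper_force: 24.4
```

Emit:
drive_tool --moves '[50,0,0,-2,0,0,0,50,-2,0,0,0,0,0,50,0,0,1.3,0,0,0,50,0,0,0.7,0,0,0,50,0,0,0,0,0,0]'

```text
t: 16.85
tool_pos: [0.6327, -0.1047, 0.2122]
orientation: [2.041, 2.388, -0.0]
force: [-1.6, 0.1, 2.4]
opening: 0.0568
gripper_force: 24.5
```

Emit:
drive_tool --moves '[76,0,0,0,0,0,0,76,0,0,0,0,0,0,76,0,0,0,0,0,0,76,0,0,-20,0,0,0,76,0,0,-40,0,0,0,65,0,0,-40,0,0,0,65,0,0,0,0,0,0,65,0,0,0,0,0,0]'

```text
t: 17.65
tool_pos: [0.6332, -0.1046, 0.3135]
orientation: [2.039, 2.386, 0.002]
force: [0.7, -0.4, -0.5]
opening: 0.0652
gripper_force: 0.0
```

```bash
python3 go.py .4405 -.2395 .26 29.5
```

```text
t 17.6 pos [ 0.6332 -0.1046  0.3135] shift [-103.2 -211.5   53. ] yaw 9.0 turn -20.5 tilt [ 0.18  0.07 -0.  ] q6 -0.40 open 65.2 F 0.0 [ 0.7 -0.4 -0.5]
```

Emit:
drive_tool --moves '[65,-20.6,-42.3,5,0,0,0,65,-20.6,-42.3,9,0,0,0,65,-20.6,-42.3,13,0,0,0,65,-20.6,-42.3,13,0,0,0,65,-20.6,-42.3,13,0,0,-6.8,65,0,0,0,0,0,-6.8,65,0,0,0,0,0,-6.8,65,0,0,0,0,0,0]'

```text
t: 18.45
tool_pos: [0.4386, -0.2391, 0.257]
orientation: [-1.584, -2.71, -0.0]
force: [0.2, 1.0, 0.3]
opening: 0.0648
gripper_force: 0.0
```

```bash
python3 look.py .4405 -.2395 .0215 .191
```

```text
{'mean': array([ 0.4397, -0.2401]), 'fit': array([ 0.4399, -0.2405]), 'ang': 1.1, 'res_mm': np.float64(0.42), 'z': 0.0178, 'n': 2288}
t 18.5 pos [ 0.439  -0.2389  0.2573] shift [-1.9  0.1 66.3] yaw 29.2 turn -1.9 tilt [-0.06 -0.13  0.  ] q6 -1.11 open 65.1 F 0.0 [-0.2 -0.1  0.2]
```

Emit:
drive_tool --moves '[65,-1.7,0,25,0,0,-1.9,65,0,0,25,0,0,0,65,0,0,13,0,0,0,65,0,0,4,0,0,0,30,0,0,0,0,0,0,30,0,0,0,0,0,0,30,0,0,0,0,0,0,30,0,0,0,0,0,0]' --grip_force 22

```text
t: 19.3
tool_pos: [0.441, -0.241, 0.1929]
orientation: [1.54, 2.736, -0.0]
force: [1.0, 0.4, 2.1]
opening: 0.0383
gripper_force: 22.1
```

Emit:
drive_tool --moves '[30,0,0,0,0,0,0,30,0,0,0,0,0,0,30,0,0,0,0,0,0]'

```text
t: 19.6
tool_pos: [0.441, -0.241, 0.1928]
orientation: [1.54, 2.736, -0.0]
force: [-0.0, 0.6, 6.0]
opening: 0.0383
gripper_force: 22.0
```

Emit:
drive_tool --moves '[30,0,0,-20,0,0,0,30,0,0,-50,0,0,0,30,0,0,-30,0,0,0,30,0,0,0,0,0,0,30,0,0,0,0,0,0]'

```text
t: 20.1
tool_pos: [0.4407, -0.2408, 0.2924]
orientation: [1.54, 2.736, -0.0]
force: [0.3, 0.2, 0.2]
opening: 0.038
gripper_force: 22.0
```

```bash
python3 go.py .656 .0872 .29
```

```text
t 20.1 pos [ 0.4407 -0.2408  0.2924] shift [168.8 354.2   2.4] yaw 31.2 turn 0.0 tilt [ 0.04  0.09 -0.  ] q6 -1.15 open 38.0 F 22.0 [0.3 0.2 0.2]
```

Emit:
drive_tool --moves '[30,21.1,44.3,0,0,0,0,30,21.1,44.3,0,0,0,0,30,21.1,44.3,0,0,0,0,30,21.1,44.3,0,0,0,0,30,21.1,44.3,0,0,0,0,30,21.1,44.3,0,0,0,0,30,21.1,44.3,0,0,0,0,30,21.1,44.3,0,0,0,0]'

```text
t: 20.9
tool_pos: [0.6559, 0.0893, 0.2888]
orientation: [-1.539, -2.735, 0.004]
force: [1.0, 0.1, 0.8]
opening: 0.0379
gripper_force: 22.0
```

Emit:
drive_tool --moves '[30,0,0,15,0,0,0,30,0,0,15,0,0,0,30,0,0,0,0,0,0,30,0,0,0,0,0,0]'

```text
t: 21.3
tool_pos: [0.6548, 0.0862, 0.2598]
orientation: [-1.542, -2.734, 0.003]
force: [0.7, 0.0, -0.3]
opening: 0.0385
gripper_force: 22.0
```

```bash
python3 bat.py .656 .0872 .216
```

```text
bat 281 [0.6573 0.0862] 0.0011
t 21.4 pos [0.6554 0.0862 0.2612] shift [ 0.5  1.1 45.2] yaw 31.2 turn 0.0 tilt [-0.08 -0.03 -0.  ] q6 -0.49 open 38.0 F 22.0 [-0.1  0.3  0.9]
```

Emit:
drive_tool --moves '[30,0.2,0.6,15,0,0,0,30,0,0,15,0,0,0,30,0,0,9,0,0,0,30,0,0,4,0,0,0,30,0,0,2,0,0,0,30,0,0,1,0,0,0,30,0,0,0,0,0,0,30,0,0,0,0,0,0]'

```text
t: 22.15
tool_pos: [0.6567, 0.088, 0.2164]
orientation: [1.541, 2.737, 0.001]
force: [-0.4, 0.7, -0.8]
opening: 0.0381
gripper_force: 22.0
```

Emit:
drive_tool --moves '[30,0,0,0.7,0,0,0,30,0,0,0,0,0,0]'

```text
t: 22.35
tool_pos: [0.6565, 0.088, 0.2154]
orientation: [1.541, 2.737, 0.0]
force: [0.3, -0.6, 0.2]
opening: 0.0383
gripper_force: 22.0
```

Emit:
drive_tool --moves '[30,-0.9,-0.3,1,0,0,0,30,0,0,0.7,0,0,0,30,0,0,0,0,0,0]'

```text
t: 22.65
tool_pos: [0.6565, 0.087, 0.2132]
orientation: [-1.541, -2.737, 0.0]
force: [-0.1, 0.2, -0.8]
opening: 0.0383
gripper_force: 22.0
```

Emit:
drive_tool --moves '[30,0,0,0.6,0,0,0,30,0,0,0,0,0,0]'

```text
t: 22.85
tool_pos: [0.6566, 0.087, 0.213]
orientation: [1.541, 2.738, 0.0]
force: [0.3, 0.4, 2.0]
opening: 0.0383
gripper_force: 22.0
```

Emit:
drive_tool --moves '[30,0,0,0.5,0,0,0,30,0,0,0,0,0,0]'

```text
t: 23.05
tool_pos: [0.6566, 0.087, 0.2129]
orientation: [1.541, 2.738, -0.0]
force: [-3.1, -0.0, 4.3]
opening: 0.0384
gripper_force: 22.0
```

Contact made. I'll release, lift and back away so the top camera has a clear view.

Emit:
drive_tool --moves '[57,0,0,0,0,0,0,57,0,0,0,0,0,0,57,0,0,0,0,0,0,57,0,0,-20,0,0,0,57,0,0,-40,0,0,0,57,0,0,-50,0,0,0,57,0,0,-50,0,0,0,57,0,0,0,0,0,0]'

```text
t: 23.85
tool_pos: [0.6586, 0.0872, 0.3827]
orientation: [1.535, 2.727, 0.013]
force: [1.3, -0.7, 0.7]
opening: 0.057
gripper_force: 0.0
```

Emit:
drive_tool --moves '[57,15,-45,0,0,0,0,57,15,-45,0,0,0,0,57,15,-45,0,0,0,0,57,15,-45,0,0,0,0,57,15,-45,0,0,0,0,57,0,0,0,0,0,0,57,0,0,0,0,0,0,57,0,0,0,0,0,0]'

```text
t: 24.65
tool_pos: [0.4261, 0.0345, 0.3729]
orientation: [1.54, 2.736, 0.001]
force: [0.5, -0.0, 0.2]
opening: 0.0568
gripper_force: 0.0
```

```bash
python3 - <<'E'
from h import *
from plant import robot
c=robot.read_camera("top")
I=c["color"][90:290,120:480,::-1]; cv2.imwrite("pics/top9.png",cv2.resize(I,(720,400)))
for b,r in zip(((.6693,.1714),(.657,.0854),(.6478,-.0147),(.6326,-.1055)),(.016,.0215,.027,.0325)):
    d=disc(c,b,r,.031,.05); print(b,d,"off mm",((d["fit"]-b)*1e3).round(1))
print(w(c,(301,234),.056))
s=robot.read_state();print(s["t"],s["tool_pos"])
E
```

```text
(0.6693, 0.1714) {'mean': array([0.6696, 0.1711]), 'fit': array([0.6699, 0.1713]), 'ang': 13.7, 'res_mm': np.float64(0.87), 'z': 0.0392, 'n': 138} off mm [ 0.6 -0.1]
(0.657, 0.0854) {'mean': array([0.6569, 0.0859]), 'fit': array([0.6569, 0.0854]), 'ang': 2.3, 'res_mm': np.float64(0.97), 'z': 0.0391, 'n': 238} off mm [-0.1  0. ]
(0.6478, -0.0147) {'mean': array([ 0.6487, -0.0151]), 'fit': array([ 0.6488, -0.0148]), 'ang': 55.2, 'res_mm': np.float64(0.95), 'z': 0.0391, 'n': 378} off mm [ 1.  -0.1]
(0.6326, -0.1055) {'mean': array([ 0.6336, -0.1057]), 'fit': array([ 0.6334, -0.1059]), 'ang': 39.0, 'res_mm': np.float64(1.13), 'z': 0.0393, 'n': 539} off mm [ 0.8 -0.4]
[[ 0.44214615 -0.00132039  0.056     ]]
24.7 [0.42636643 0.03451377 0.37278719]
```

View pics/top9.png

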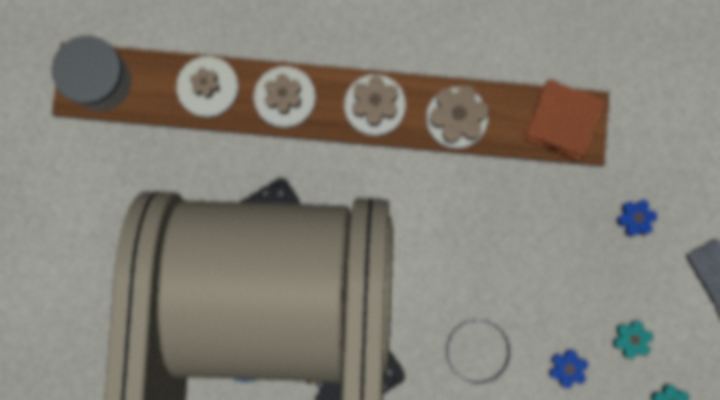

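The crop shows the flowers on their bats, growing in size from the tub: (205,82), (283,93), (375,100) and (458,113). All are within about 1 mm of centre, face up and level, and nothing touched the stamp.

```bash
python3 -c "
from plant import robot
print(robot.close_job())"
```

```text
the job is handed in; nothing more can be done
None
```

The four flowers stand on the bats from smallest beside the tub to largest farthest from it, each face up, level and within about 1 mm of centre. The job was handed in at about 25 s; the arm hid the stamp in the final picture, but no move went near it.

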